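# Swap the battery packs in the radio charger

## Task

Swap the radio batteries: lift the charged pack (green label) out of the charger's sloping bay and lay it flat in the blue tray with its label up, then take the spent pack (red label) from its upright holder and seat it fully in the bay, contacts down and label up, with its orange tab at the bay's orange mark, and let go. Then press the green start button fully down and release it. Leave the radio, the carton and the vials where they are.

Things in the scene. Friction and masses are not known exactly. Their poses are not given: they have to be found in the camera images.
- red_pack: black battery pack 72 x 46 x 26 mm (x, y, z); red label on one large face, brass contacts on the other, orange tab on one short end. Origin: centre of the contact face; z out through the label face, x to the tab end, y across the 46 mm width to grip. Starts standing in the holder, tab end up, label roughly towards the robot (x up, z level).
- green_pack: black battery pack 72 x 46 x 26 mm (x, y, z); green label on one large face, brass contacts on the other, orange tab on one short end. Origin: centre of the contact face; z out through the label face, x to the tab end, y across the 46 mm width to grip. It starts seated in the charger's bay, contacts down.
- red_pack_tab (a point): middle of the orange-tab end of the red pack, at pack frame (36, 0, 13) mm
- bay: pocket 77 x 50 mm on the charger's 40 degree slope. Origin: centre of its floor, 51 mm above the worktop; x up the slope (away from the robot), y across, z square out of it; a seated pack has this same frame. Rim 7 mm high, 6 mm thick at both ends and the corners, open for fingers over the middle 53 mm of the long sides. Orange bar (the mark) on the upper (+x) end's rim. Slope plate 96 x 66 mm.
- charger: grey wedge charger, fixed, about 95 mm deep, 130 mm wide, up to 85 mm high at the back; origin on the worktop below the bay's centre. A 22 mm high console with the start button is on its right (y -35 to -91 mm).
- start_button (a joint): travel of the green start button: 0 up, 0.006 m fully down; a spring returns it, about 5 N
- start_button_top (a point): centre of the top of the start button (24 mm diameter, pressed straight down)
- holder: fixed aluminium upright holder for one pack: foot 60 x 80 mm, floor 5 mm thick, slot 30 x 50 mm inside, 4 mm walls, rim 20 mm above the worktop. Origin on the worktop at its centre; the pack's lower 15 mm is in the slot.
- ready_tray: fixed blue open tray 150 x 120 x 20 mm (x, y, z), walls and floor 4 mm; origin at the centre of its underside
- radio: bystander: black two-way radio lying flat, 151 x 58 x 31 mm, origin under its centre
- carton: bystander: light blue carton standing, 50 x 34 x 80 mm, origin under its centre, behind the charger
- vial_a: bystander: vial with blue cap, 36 mm diameter, 65 mm high, standing in front on the left, origin under its centre
- vial_b: bystander: vial with white cap, 36 mm diameter, 56 mm high, standing in front on the right, origin under its centre
Things that resemble listed ones, but are neither listed nor needed, are in the scene too. Leave any pink or purple look-alike of the red_pack alone.

How it is judged (in metres and radians):
On the way, in this order (a step that is already met when the one before it is completed fails the run):
1. the green pack lies flat in the blue tray, label up, released (horizontal distance between green_pack and ready_tray below 0.06 m and z of green_pack in the frame of ready_tray between 0 and 0.01 m and angle between green_pack's own z axis and vertical below 0.15 rad and contact force between the fingers and green_pack below 0.1 N), for 0.2 s.
2. the red pack is seated in the bay, label up, tab at the orange mark, released (x of red_pack in the frame of bay between -0.007 and 0.007 m and y of red_pack in the frame of bay between -0.006 and 0.006 m and z of red_pack in the frame of bay between -0.003 and 0.004 m and angle between the z axis of red_pack and the z axis of bay, either way round below 0.1 rad and angle between red_pack's own z axis and vertical below 1.2 rad and x of red_pack_tab in the frame of bay above 0.02 m and contact force between the fingers and red_pack below 0.1 N), for 0.2 s.
3. the start button is pressed fully down (value of joint start_button above 0.0045 m), for 0.05 s.
At the end, for the whole second after the job is handed in: Green pack at rest flat on the tray floor (60 mm of centre, 0.15 rad), label up. Red pack at rest in the bay: origin within 7 mm along, 6 mm across and 3 mm below to 4 mm above the bay's, parallel to 0.1 rad, label up, tab at the mark. Button up (under 1.5 mm) (horizontal distance between green_pack and ready_tray below 0.06 m and z of green_pack in the frame of ready_tray between 0 and 0.01 m and angle between green_pack's own z axis and vertical below 0.15 rad and x of red_pack in the frame of bay between -0.007 and 0.007 m and y of red_pack in the frame of bay between -0.006 and 0.006 m and z of red_pack in the frame of bay between -0.003 and 0.004 m and angle between the z axis of red_pack and the z axis of bay, either way round below 0.1 rad and angle between red_pack's own z axis and vertical below 1.2 rad and x of red_pack_tab in the frame of bay above 0.02 m and linear speed of each of red_pack, green_pack below 0.02 m/s and angular speed of each of red_pack, green_pack below 0.2 rad/s and value of joint start_button below 0.0015 m); the robot touches nothing.
It fails at once if the radio, the carton or one of the two loose vials is moved by more than 30 mm (distance of any of radio, carton, vial_a, vial_b from where it was at the start of the episode above 0.03 m).
It also fails if it takes over 72 s, if anything falls off the work surface, if the arm or the gripper's body presses on something with over 40 N, if the wrist force passes 120 N, or if a joint passes its speed limit or range.

## Robot

A 6-joint arm with a two-finger parallel gripper is mounted at the origin on a cart in front of the work surface, level with it; the furniture and walls round the work are solid. World frame = base frame: x ahead of the robot, y to its left, z up, the work surface at z = 0. Lengths are in mm, angles in rad, forces in N, time in s.
With the tool pointing down it reaches from about 325 to 1000 mm from the base axis. Payload 5.1 kg.
Tool frame: the origin (TCP) lies between the finger pads; the fingertips stand 14 mm ahead of it and the grasp point (between the pads) lies 5 mm behind it (r.tip_reach is the distance from the TCP to the fingertips, in mm); z points along the fingers, y is the line along which they close (so a half turn about z gives the same grasp; the last joint's range is limited). The gripper opens to 85 mm and grips with 20 to 120 N. Pads are 22 mm wide; open, the fingers measure 114 mm over their backs; the gripper's body (76 mm by 85 mm) begins 54 mm behind the grasp point. The pads swing forward as they close: fully open they stand 13 mm farther back than shut.
Start: joints at [1.178, 0.124, 1.65, -0, 1.367, -0.083], TCP at [198.185, 619.038, 245.322] pointing down, gripper open.
Joint ranges: [-2.61, 2.61], [-1.02, 2.33], [0.03, 2.71], [-1.35, 4.49], [0.32, 2.68], [-2.91, 2.91]. Speed limits (rad/s): [2.57, 2.57, 3.14, 3.14, 3.14, 3.14].

## Interface

Orientations are given as a 3x3 rotation matrix whose columns are the frame's x, y, z axes.
In Python, from cell import r, effector, planner, telemetry, optics, order gives the robot as it stands. Calls block until the motion is done:
- r.move_pose(position, orientation): joint-space move of the TCP to a pose.
- r.movel(position, rot=None, vel=150, threshold=None): straight line of the TCP; rot=None keeps the orientation; vel is the mean speed in mm/s. With threshold (N) it stops when the force on the tool has changed by that much, and returns True; else False.
- r.move_j(angles): joint-space move.
- effector.command_gripper(opening, grasp_force=None): finger opening in mm; grasp_force is the grip in N (None keeps the last); returns when the fingers have stopped.
- r.wait(seconds).
- planner.solve_ik(position, orientation): joint angles nearest the present ones, or None.
- telemetry.get_state(): the state.
- optics.camera(name): name is "scene" or "top" or "wrist"; returns (picture, depth): 420x560x3 uint8, blue, green, red; 420x560 float32, mm along the optical axis (not along the pixel's ray), 0 where there is no reading.
- optics.camera_params(name): a dict with "fov_y" (degrees; the focal length in pixels is half the picture's height over the tangent of half this angle, whatever the lens; pixels are square), "cx", "cy" (the principal point, pixels), "R" (3x3) and "t" (3): a world point X has camera coordinates R X + t. Camera axes: x right, y down, z forward; pixel columns grow to the right and rows downward; lengths in mm; the calibration is good to about 2 mm. A picture is of the moment at which its call begins: read the wrist's pose just before it. camera_params takes no time and is no camera call; for the wrist camera it gives the pose at the moment of the call.
A pose or a line that the arm cannot do raises r.MotionError and nothing moves.
- order.close_job(): hands the job in; it is judged then, once.
The state is a dict: "time": time; "q": joint angles; "qd": joint speeds; "joint_torque": joint torques, N m; "eef_pos": TCP position; "eef_rot": TCP orientation; "wrist_force": force on the tool from outside, world axes, zero at the start; "torque": the same for the moment, N m; "grip_width": finger opening in mm; "gripper_force": force on a finger pad.
Only numpy, scipy, OpenCV 4.12 (cv2) and the standard library are available. Lean on these libraries where they do the work, as an engineer would, in place of code of your own. Each camera call takes 0.05 s, during which the arm holds its last target. There are 200 camera calls.

## Working session

There is one attempt and no reset: what is moved stays moved. The work goes in short steps, each a Python script; the robot and the scene stay as the last script left them, time stands still between calls to the robot, and variables do not carry over. Pictures are saved under pics/ and viewed, at most 10 in all, crops included, and the job is handed in when it is done.

```bash
ls; mkdir -p pics; python3 - <<'E'
from cell import r,optics,telemetry
import cv2,numpy as np
for n in("scene","top"):
    p,d=optics.camera(n); c=optics.camera_params(n)
    np.savez(n+".npz",p=p,d=d,**c); cv2.imwrite(f"pics/{n}.png",p); print(n,{k:np.round(v,3).tolist() for k,v in c.items()})
print(telemetry.get_state()["time"])
E
```

```text
pics
scene {'fov_y': 42.211, 'cx': 288.481, 'cy': 208.223, 'R': [[0.68, -0.733, 0.001], [-0.302, -0.282, -0.911], [0.668, 0.619, -0.413]], 't': [-413.771, 228.903, 989.252]}
top {'fov_y': 50.541, 'cx': 285.199, 'cy': 199.847, 'R': [[-0.005, -0.999, 0.035], [-0.991, -0.0, -0.137], [0.137, -0.036, -0.99]], 't': [-78.62, 564.677, 996.349]}
0.1
```

View pics/scene.png

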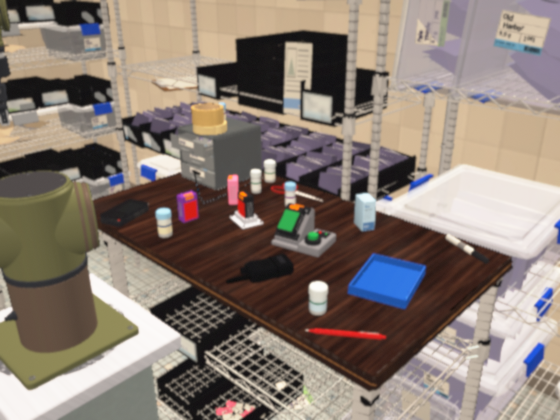

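View pics/top.png

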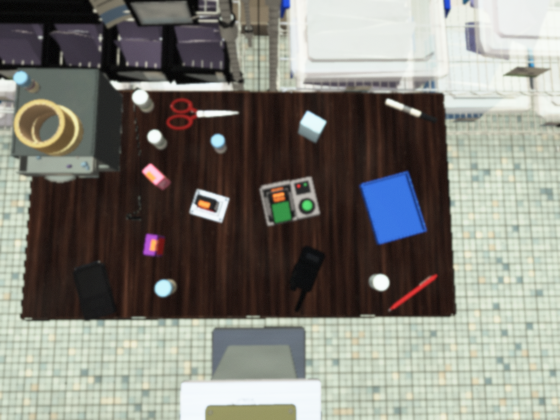

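The scene shows the charger at top px (290,200) with the green pack, and the white holder at (210,205) holding a black pack. The tray is at (392,208). Look-alikes for the red pack are the pink pack at (155,176) and the purple one at (154,245). The pack in the holder is the one that fits the description. I'll confirm it in an enlarged crop and take coarse positions.

```bash
cat > h.py <<'E'
import numpy as np,cv2
def cloud(d,c):
    h,w=d.shape; f=h/2/np.tan(np.radians(c["fov_y"])/2)
    v,u=np.mgrid[:h,:w]
    X=np.stack([(u-c["cx"])*d/f,(v-c["cy"])*d/f,d],-1)
    X=(X-c["t"])@np.asarray(c["R"]); X[d<=0]=np.nan
    return X
def load(n):
    z=np.load(n+".npz"); return z["p"],cloud(z["d"],z)
E
python3 - <<'E'
from h import *
a,_=load("scene");b,B=load("top")
cv2.imwrite("pics/crop1.png",np.hstack([cv2.resize(a[165:265,165:345],None,fx=2.2,fy=4,interpolation=2)if 0 else cv2.resize(a[165:265,215:345],(520,400),interpolation=2),cv2.resize(b[155:255,135:205],(280,400),interpolation=2)]))
def pr(n,lo):
    for u,v in lo: print(n,(u,v),np.round(B[v,u]).tolist())
pr("table",[(340,250),(100,200),(180,260)])
pr("holder/pack",[(205,205),(210,203),(200,206),(222,208),(195,212)])
pr("charger",[(276,188),(280,197),(281,210),(307,206),(303,187)])
pr("others",[(155,176),(154,245),(165,288),(379,282),(310,126),(308,270),(218,141),(95,290)])
hsv=cv2.cvtColor(b,cv2.COLOR_BGR2HSV)
m=((hsv[...,0]>105)&(hsv[...,0]<125)&(hsv[...,1]>150)).astype(np.uint8);m[:,:340]=0;m[:160]=0;m[250:]=0
pts=B[m>0]; 
for lo,hi in((-5,10),(12,30)):
    q=pts[(pts[:,2]>lo)&(pts[:,2]<hi)]; print("tray",len(q),cv2.minAreaRect(q[:,:2].astype(np.float32)),np.median(q[:,2]))
E
```

```text
table (340, 250) [449.0, -212.0, -1.0]
table (100, 200) [570.0, 362.0, -3.0]
table (180, 260) [427.0, 167.0, 2.0]
holder/pack (205, 205) [548.0, 101.0, 75.0]
holder/pack (210, 203) [552.0, 90.0, 76.0]
holder/pack (200, 206) [546.0, 112.0, 72.0]
holder/pack (222, 208) [549.0, 70.0, 7.0]
holder/pack (195, 212) [540.0, 134.0, 6.0]
charger (276, 188) [586.0, -58.0, 80.0]
charger (280, 197) [564.0, -67.0, 90.0]
charger (281, 210) [538.0, -69.0, 66.0]
charger (307, 206) [549.0, -130.0, 46.0]
charger (303, 187) [598.0, -123.0, 23.0]
others (155, 176) [614.0, 215.0, 72.0]
others (154, 245) [459.0, 211.0, 75.0]
others (165, 288) [366.0, 186.0, 65.0]
others (379, 282) [376.0, -290.0, 58.0]
others (310, 126) [730.0, -136.0, 81.0]
others (308, 270) [402.0, -132.0, 28.0]
others (218, 141) [697.0, 75.0, 70.0]
others (95, 290) [360.0, 353.0, 22.0]
tray 2766 ((552.7840576171875, -343.87554931640625), (156.1938018798828, 129.93492126464844), 15.284214973449707) 3.737137082756747
tray 471 ((551.11083984375, -339.9832763671875), (150.4122314453125, 121.62823486328125), 14.876975059509277) 18.715294539821617
```

View pics/crop1.png

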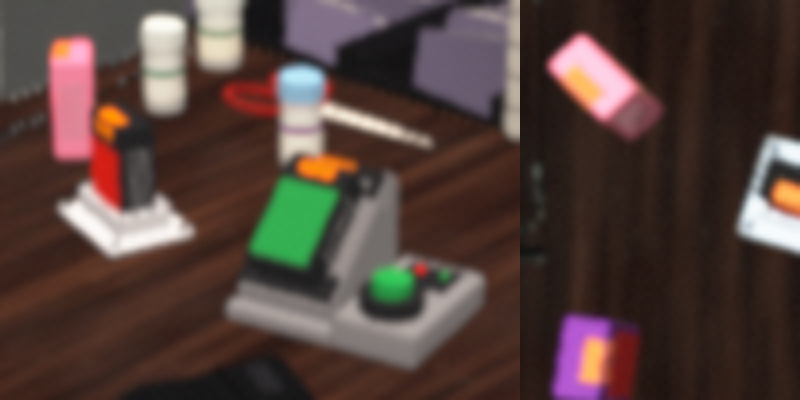

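The crop confirms it: the pack with the red label and orange tab up is in the white holder (crop px 110,160). The pink and purple look-alikes stand apart and I'll leave them alone. Next, closer wrist views.

```bash
python3 - <<'E'
from h import *
from cell import r,optics,telemetry,planner
s=telemetry.get_state(); print(np.round(s["eef_rot"],3).tolist())
R0=np.diag([1.,-1,-1])
for i,p in enumerate([(470,95,330),(470,-75,330)]):
    print(planner.solve_ik(p,R0))
    r.move_pose(p,R0); r.wait(.2)
    c=optics.camera_params("wrist"); im,d=optics.camera("wrist")
    np.savez(f"w{i}.npz",p=im,d=d,**c); cv2.imwrite(f"pics/w{i}.png",im)
    print({k:np.round(v,3).tolist() for k,v in c.items()})
a=np.hstack([cv2.resize(np.load(f"w{i}.npz")["p"],(400,300),interpolation=cv2.INTER_AREA) for i in(0,1)]); cv2.imwrite("pics/ww.png",a)
print(telemetry.get_state()["time"])
E
```

```text
[[-0.952, 0.305, -0.001], [0.305, 0.952, -0.002], [0.0, -0.002, -1.0]]
[ 8.74244855e-02 -3.02489740e-01  1.90784742e+00 -4.44089210e-16
  1.53623497e+00  1.65822081e+00]
{'fov_y': 58.196, 'cx': 283.922, 'cy': 206.763, 'R': [[0.001, -1.0, -0.0], [-0.959, -0.001, 0.283], [-0.283, 0.0, -0.959]], 't': [95.561, 389.92, 593.507]}
[-2.71097461e-01 -3.11073429e-01  1.91451281e+00 -4.44089210e-16
  1.53815327e+00  1.29969887e+00]
{'fov_y': 58.196, 'cx': 283.922, 'cy': 206.763, 'R': [[0.002, -1.0, -0.001], [-0.959, -0.002, 0.283], [-0.283, 0.0, -0.959]], 't': [-74.105, 389.985, 593.604]}
3.4583
```

View pics/ww.png

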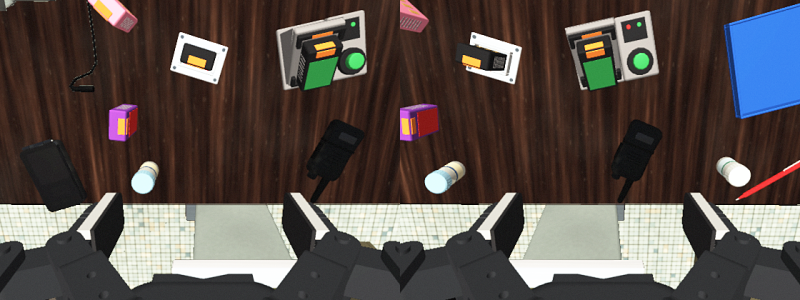

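Wrist views: holder at (195,57) left view; charger with pack at (320,62) and button at (353,62); the button appears at (640,62) in the right view. Fitting all of them now.

```bash
python3 - <<'E'
from h import *
from scipy import ndimage as ni
def rect(q):
    (c,s,a)=cv2.minAreaRect(np.ascontiguousarray(q[:,:2],dtype=np.float32)); return np.round([*c,*s,a],1).tolist()
for i in(0,1):
    p,W=load(f"w{i}"); hsv=cv2.cvtColor(p,cv2.COLOR_BGR2HSV).astype(int); H,S,V=[hsv[...,k] for k in range(3)]
    ok=np.isfinite(W[...,2])
    print("view",i,"table z",np.round([np.nanmedian(W[220:260,200:300,2]),np.nanmedian(W[100:260,20:120,2])],1))
    x,y,z=[W[...,k] for k in range(3)]
    near=lambda cx,cy,rr:ok&(np.hypot(x-cx,y-cy)<rr)
    g=near(545,-90,90)&(H>45)&(H<85)&(S>100)&(V>60)
    L,n=ni.label(g)
    for k in range(1,n+1):
        q=W[L==k]
        if len(q)<150: continue
        c=q.mean(0); u,s,vt=np.linalg.svd(q-c,full_matrices=False); nn=vt[2]*np.sign(vt[2][2])
        print(" green",len(q),c.round(1),"normal",nn.round(3),"tilt",np.degrees(np.arccos(nn[2])).round(1),"az",np.degrees(np.arctan2(nn[1],nn[0])).round(1),"zr",np.percentile(q[:,2],[5,95]).round(1))
        if nn[2]<.95:
            ex=np.array([-nn[0],-nn[1],0]);ex/=np.linalg.norm(ex); ey=np.cross([0,0,1],ex); exs=np.cross(ey,nn)
            ab=np.c_[(q-c)@exs,(q-c)@ey]; print("  in-plane rect",rect(ab),ab.min(0),ab.max(0))
    o=(H>5)&(H<22)&(S>150)&(V>120)
    for nm,cx,cy,rr in(("oh",550,100,40),("oc",575,-70,50)):
        L,n=ni.label(near(cx,cy,rr)&o)
        for k in range(1,n+1):
            q=W[L==k]
            if len(q)>40: print(" ",nm,len(q),np.median(q,0).round(1),rect(q),"zr",np.percentile(q[:,2],[5,50,95]).round(1))
    f=near(548,100,60)&(S<60)&(V>120)
    for lo,hi in((1,9),(14,26)):
        q=W[f&(z>lo)&(z<hi)]; print("  holder",lo,len(q),rect(q) if len(q) else "",np.median(q[:,2]).round(1))
    q=W[near(548,100,45)&(z>66)]; print("  packtop",len(q),rect(q),np.median(q[:,2]).round(1))
    q=W[near(548,100,45)&(z>30)&(z<62)]; print("  side",len(q),rect(q)if len(q) else'')
E
```

```text
view 0 table z [0.3 0.5]
 green 514 [ 552.6 -127.1   42.4] normal [-0.029 -0.029  0.999] tilt 2.4 az -135.2 zr [34.5 45.5]
 green 1460 [535.2 -68.6  66.8] normal [-0.628 -0.139  0.765] tilt 40.1 az -167.5 zr [51.2 80.9]
  in-plane rect [-1.7, -0.1, 40.5, 53.2, 89.9] [-28.27203376 -20.31858492] [24.98863876 20.24862694]
  oh 48 [545.1 106.6  75.8] [545.3, 106.4, 24.1, 2.9, 72.4] zr [74.2 75.8 78.3]
  oc 138 [583.8 -58.1  83.8] [584.0, -59.1, 3.8, 29.9, 11.9] zr [73.5 83.8 85.9]
  oc 50 [567.5 -59.5  90.5] [568.7, -61.2, 7.0, 25.6, 5.5] zr [86.6 90.5 91.9]
  oc 220 [560.3 -62.8  89. ] [560.8, -63.3, 8.2, 25.8, 11.9] zr [85.1 89.  92. ]
  holder 1 1995 [556.6, 103.0, 81.2, 60.5, 73.5] 5.2
  holder 14 457 [556.8, 103.3, 58.0, 38.1, 73.6] 20.1
  packtop 1356 [556.5, 103.4, 45.9, 26.8, 73.5] 77.3
  side 4 [544.2, 107.0, 33.7, 0.1, 73.5]
view 1 table z [0.1 0.3]
 green 438 [ 552.6 -128.6   43.3] normal [-0.047 -0.109  0.993] tilt 6.8 az -113.2 zr [35.4 45.5]
 green 1565 [535.2 -68.5  66.9] normal [-0.629 -0.137  0.765] tilt 40.1 az -167.7 zr [51.3 81. ]
  in-plane rect [-2.1, 0.1, 39.0, 52.8, 89.7] [-28.39496715 -19.41840031] [24.2218689  19.70903581]
  oh 66 [545.9 104.8  76.4] [545.8, 104.1, 9.1, 25.5, 9.2] zr [74.9 76.4 78.9]
  oc 142 [583.9 -58.1  83.9] [583.8, -58.1, 3.5, 26.6, 11.7] zr [74.4 83.9 85.3]
  oc 233 [560.4 -62.8  89.2] [560.8, -63.0, 8.0, 24.4, 11.8] zr [85.6 89.2 91.9]
  holder 1 1732 [556.4, 103.2, 80.5, 60.7, 73.5] 5.3
  holder 14 452 [556.7, 102.8, 57.9, 38.0, 73.5] 20.0
  packtop 1470 [556.4, 102.8, 46.4, 26.8, 73.3] 77.2
  side 359 [563.7, 94.0, 49.0, 20.8, 42.4]
```

```bash
cat >> h.py <<'E'
a=np.radians(12.2); t=np.radians(40)
BX=np.array([np.cos(a)*np.cos(t),np.sin(a)*np.cos(t),np.sin(t)]); BY=np.array([-np.sin(a),np.cos(a),0]); BZ=np.cross(BX,BY)
BAY=np.c_[BX,BY,BZ]; O=np.array([556.7,-63.8,51.2])
b=np.radians(73.5); HY=np.array([np.cos(b),np.sin(b),0]); HX=np.array([0,0,1.]); HOLD=np.c_[HX,HY,np.cross(HX,HY)]
HO=np.array([556.5,103.1,41.])-13*HOLD[:,2]   # red pack origin (contact face centre)
def flat(az):
    c,s=np.cos(az),np.sin(az); return np.array([[c,-s,0],[s,c,0],[0,0,1.]])
def rel(th,sg):  # tool axes in pack frame, tool z = -z cos -x sin
    z=np.array([-np.sin(th),0,-np.cos(th)]); y=np.array([0,sg,0.]); return np.c_[np.cross(y,z),y,z]
TRAY=np.array([551.,-340.,4.]); TF=flat(np.radians(15))
TH=np.radians(40)
E
python3 - <<'E'
from h import *
from cell import r,planner,effector,telemetry
for sg in(1,-1):
    for nm,P,p,th,q in(("bay",BAY,O,0,(0,0,18)),("bayup",BAY,O+90*BZ,0,(0,0,18)),("tray",TF,TRAY,0,(0,0,18)),("trayup",TF,TRAY+[0,0,120],0,(0,0,18)),("hold",HOLD,HO,TH,(5,0,20)),("holdback",HOLD,HO,TH,(70,0,97)),("holdup",HOLD,HO+[0,0,120],TH,(5,0,20)),("seat",BAY,O,TH,(5,0,20)),("seatup",BAY,O+80*BZ,TH,(5,0,20))):
        s=planner.solve_ik(p+P@np.array(q,float),P@rel(th,sg)); print(sg,nm,None if s is None else np.round(s,2))
effector.command_gripper(66); print(r.tip_reach, telemetry.get_state()["grip_width"])
E
```

```text
1 bay [-0.4  -0.16  2.38  0.9   0.49 -2.9 ]
1 bayup [-0.49 -0.46  2.46  0.7   0.7  -2.73]
1 tray [-0.64  0.34  1.8  -0.    1.   -2.47]
1 trayup [-0.64  0.2   1.74 -0.    1.2  -2.47]
1 hold None
1 holdback [ 0.42 -0.36  2.5  -1.15  0.57  0.01]
1 holdup [ 0.29 -0.3   2.35 -0.99  0.52 -0.25]
1 seat [-0.22  0.09  2.01 -0.    1.05 -2.  ]
1 seatup [-0.26 -0.1   2.08  0.    1.17 -2.04]
-1 bay [-0.4  -0.16  2.38  0.9   0.49  0.24]
-1 bayup [-0.49 -0.46  2.46  0.7   0.7   0.41]
-1 tray [-0.64  0.34  1.8  -0.    1.    0.67]
-1 trayup [-0.64  0.2   1.74 -0.    1.2   0.67]
-1 hold None
-1 holdback None
-1 holdup [ 0.29 -0.3   2.35 -0.99  0.52  2.89]
-1 seat [-0.22  0.09  2.01 -0.    1.05  1.14]
-1 seatup [-0.26 -0.1   2.08  0.    1.17  1.1 ]
14.0 65.70013890187148
```

```bash
python3 - <<'E'
from h import *
from cell import r,planner
for thd in (46,52,58):
  th=np.radians(thd)
  for sg in(1,-1):
    for nm,P,p,q in(("hold",HOLD,HO,(6,0,20)),("holdback",HOLD,HO,(6+70*np.sin(th),0,20+70*np.cos(th))),("holdup",HOLD,HO+[0,0,120],(6,0,20)),("seat",BAY,O,(6,0,20)),("seatup",BAY,O+80*BZ,(6,0,20))):
        s=planner.solve_ik(p+P@np.array(q,float),P@rel(th,sg)); print(thd,sg,nm,None if s is None else np.round(s,2))
E
```

```text
46 1 hold [ 0.26 -0.06  2.36 -1.2   0.4   0.01]
46 1 holdback [ 0.33 -0.27  2.43 -0.95  0.52 -0.21]
46 1 holdup [ 0.26 -0.3   2.31 -0.74  0.57 -0.5 ]
46 1 seat [-0.2   0.14  1.95 -0.05  1.15 -1.96]
46 1 seatup [-0.24 -0.04  2.02 -0.05  1.26 -2.  ]
46 -1 hold None
46 -1 holdback None
46 -1 holdup [ 0.26 -0.3   2.31 -0.74  0.57  2.64]
46 -1 seat [-0.2   0.14  1.95 -0.05  1.15  1.18]
46 -1 seatup [-0.24 -0.04  2.02 -0.05  1.26  1.14]
52 1 hold [ 0.24 -0.06  2.32 -0.85  0.42 -0.34]
52 1 holdback [ 0.29 -0.26  2.37 -0.69  0.56 -0.48]
52 1 holdup [ 0.24 -0.28  2.26 -0.55  0.64 -0.69]
52 1 seat [-0.18  0.2   1.89 -0.08  1.25 -1.93]
52 1 seatup [-0.21  0.02  1.97 -0.09  1.34 -1.97]
52 -1 hold [ 0.24 -0.06  2.32 -0.85  0.42  2.8 ]
52 -1 holdback [ 0.29 -0.26  2.37 -0.69  0.56  2.66]
52 -1 holdup [ 0.24 -0.28  2.26 -0.55  0.64  2.45]
52 -1 seat [-0.18  0.2   1.89 -0.08  1.25  1.21]
52 -1 seatup [-0.21  0.02  1.97 -0.09  1.34  1.17]
58 1 hold [ 0.21 -0.05  2.28 -0.58  0.48 -0.62]
58 1 holdback [ 0.26 -0.24  2.32 -0.48  0.63 -0.7 ]
58 1 holdup [ 0.21 -0.25  2.21 -0.4   0.72 -0.83]
58 1 seat [-0.16  0.26  1.83 -0.12  1.35 -1.9 ]
58 1 seatup [-0.19  0.08  1.92 -0.12  1.43 -1.94]
58 -1 hold [ 0.21 -0.05  2.28 -0.58  0.48  2.53]
58 -1 holdback [ 0.26 -0.24  2.32 -0.48  0.63  2.45]
58 -1 holdup [ 0.21 -0.25  2.21 -0.4   0.72  2.31]
58 -1 seat [-0.16  0.26  1.83 -0.12  1.35  1.24]
58 -1 seatup [-0.19  0.08  1.92 -0.12  1.43  1.2 ]
```

```bash
python3 - <<'E'
from h import *
from cell import r,planner,effector,telemetry,optics
R=BAY@rel(0,-1)
T=lambda s:O+BZ*s
r.move_pose(T(108),R); r.movel(T(40),vel=120); hit=r.movel(T(18),vel=40,threshold=12); s=telemetry.get_state()
print(hit,BAY.T@(s["eef_pos"]-O),s["wrist_force"].round(1) if hasattr(s["wrist_force"],'round') else s["wrist_force"])
effector.command_gripper(40,grasp_force=50); s=telemetry.get_state(); print(s["grip_width"],s["gripper_force"],s["wrist_force"])
r.movel(T(45),vel=50); r.movel(T(105),vel=150); s=telemetry.get_state(); print(s["grip_width"],s["gripper_force"],s["time"])
E
```

```text
False [-0.18314171  0.10420779 17.83019075] [ 0.1 -0.   0.5]
45.13322701516673 50.276861786842346 [-5.68534942 -1.45370537  3.94069605]
45.25304864700154 51.14989399909973 7.6333
```

```bash
python3 - <<'E'
from h import *
from cell import r,planner,effector,telemetry,optics
R=TF@rel(0,-1)
p=lambda z:TRAY+[0,0,z]
r.move_pose(p(130),R); r.movel(p(40),vel=150); hit=r.movel(p(16),vel=30,threshold=6); s=telemetry.get_state(); print(hit,s["eef_pos"],s["wrist_force"],s["grip_width"])
effector.command_gripper(62); r.movel(p(140),vel=150); r.wait(.1)
c=optics.camera_params("wrist"); im,d=optics.camera("wrist"); W=cloud(d,c)
cv2.imwrite("pics/g.png",im)
H,S,V=[x.astype(int) for x in cv2.split(cv2.cvtColor(im,cv2.COLOR_BGR2HSV))]
g=(H>45)&(H<85)&(S>100)&(V>60)&(np.hypot(W[...,0]-TRAY[0],W[...,1]-TRAY[1])<70); q=W[g]; c0=q.mean(0); print(len(q),c0,np.linalg.svd(q-c0,full_matrices=False)[2][2],telemetry.get_state()["time"])
E
```

```text
True [ 550.85370287 -339.94489533   22.76970322] [ 0.92346129 -1.09462567  2.64796351] 45.014121975670115
4149 [ 543.04049567 -341.59306194   30.84706605] [-1.56218312e-04  1.20088011e-03 -9.99999267e-01] 11.525
```

View pics/g.png

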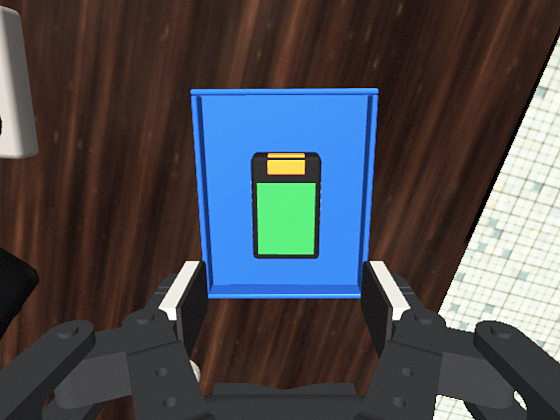

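The green pack lies flat and label up in the tray, centred at (287,215). Next I'll measure the empty bay and grip the red pack.

```bash
sed -i 's/^TH=.*/TH=np.radians(55)/' h.py; python3 - <<'E'
from h import *
from cell import r,planner,effector,telemetry,optics
r.move_pose((440,-75,260),np.diag([1.,-1,-1])); r.wait(.2)
c=optics.camera_params("wrist"); im,d=optics.camera("wrist"); W=cloud(d,c); np.savez("w2.npz",p=im,d=d,**c)
B=(W-O)@BAY; inn=lambda X,Y:(abs(B[...,0])<X)&(abs(B[...,1])<Y)
f=B[inn(30,15)&(abs(B[...,2])<15)]; print("floor z",np.median(f[:,2]),"fit",np.linalg.lstsq(np.c_[f[:,:2],np.ones(len(f))],f[:,2],rcond=None)[0].round(3))
k=B[inn(60,45)&(abs(B[...,2]-7)<2.)]; print("rim",len(k),np.percentile(k,[1,2,98,99],axis=0).round(1).tolist())
up=k[k[:,0]>0]; lo=k[k[:,0]<0]; 
for n,q in(("up",up),("lo",lo)): print(n,len(q),np.percentile(q,[1,50,99],axis=0).round(1).tolist())
cx,cy,sx=[int(v) for v in(c["cx"],c["cy"],1)]
v,u=np.where(inn(55,70)); cv2.imwrite("pics/bay.png",cv2.resize(im[v.min():v.max(),u.min():u.max()],(600,560)))
# red pick
sg=1; R=HOLD@rel(TH,sg); g=lambda s:HO+HOLD@(np.array([6,0,20])+s*np.array([np.sin(TH),0,np.cos(TH)]))
r.move_pose(g(90),R); r.movel(g(30),vel=150); hit=r.movel(g(0),vel=50,threshold=12)
s=telemetry.get_state(); print(hit,s["eef_pos"],s["wrist_force"])
if not hit:
    effector.command_gripper(40,grasp_force=60); s=telemetry.get_state(); print(s["grip_width"],s["gripper_force"],s["wrist_force"],s["time"])
E
```

```text
floor z -0.22333560050690626 fit [-0.002  0.    -0.22 ]
rim 761 [[-43.8, -30.0, 5.1], [-43.4, -29.7, 5.2], [41.3, 30.7, 7.9], [42.3, 30.9, 8.1]]
up 196 [[27.5, -29.1, 5.2], [35.8, 27.3, 6.6], [42.8, 30.9, 8.3]]
lo 565 [[-43.9, -30.2, 5.1], [-38.7, 0.2, 6.5], [-25.9, 30.9, 8.0]]
False [549.7813908  105.04795198  46.8214162 ] [ 0.37515161 -0.56724479 -0.40894716]
44.6886428267248 62.278854846954346 [-1.38040953  0.37270551  2.03469777] 16.2
```

View pics/bay.png

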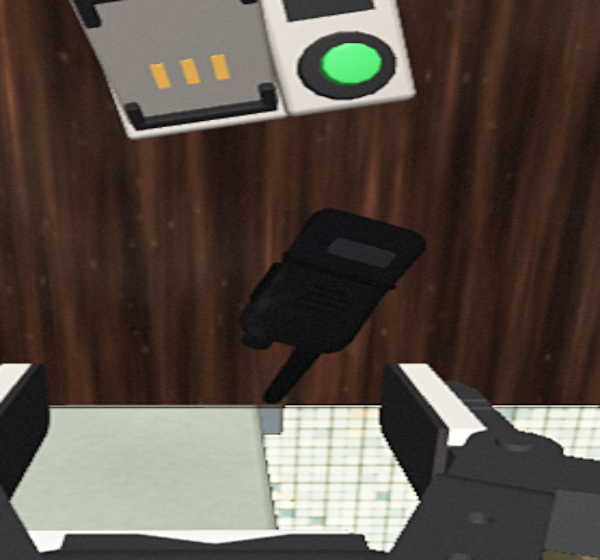

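```bash
python3 - <<'E'
from h import *
from cell import r,planner,effector,telemetry,optics
sg=1; g=np.array([6,0,20.]); P=HO+HOLD@g
r.movel(P+[0,0,30],vel=60); r.movel(P+[0,0,110],vel=150)
s=telemetry.get_state(); print(s["grip_width"],s["gripper_force"],s["wrist_force"])
R=BAY@rel(TH,sg); T=lambda z:O+BAY@(g+[.3,.4,z])
r.move_pose(T(80),R); r.movel(T(14),vel=120); r.wait(.2)
hit=r.movel(T(-2),vel=20,threshold=10); s=telemetry.get_state(); print(hit,(BAY.T@(s["eef_pos"]-O)-g).round(2),s["wrist_force"],s["grip_width"],s["time"])
im,d=optics.camera("scene"); cv2.imwrite("pics/s2.png",cv2.resize(im[165:265,215:345],(650,500),interpolation=2))
E
```

```text
45.233476713730994 62.1533203125 [-0.21351486 -0.50874623 -2.46825684]
True [-0.26  0.47  0.53] [-0.86826508 -0.70635933  3.10977083] 45.2209962410865 20.2167
```

View pics/s2.png

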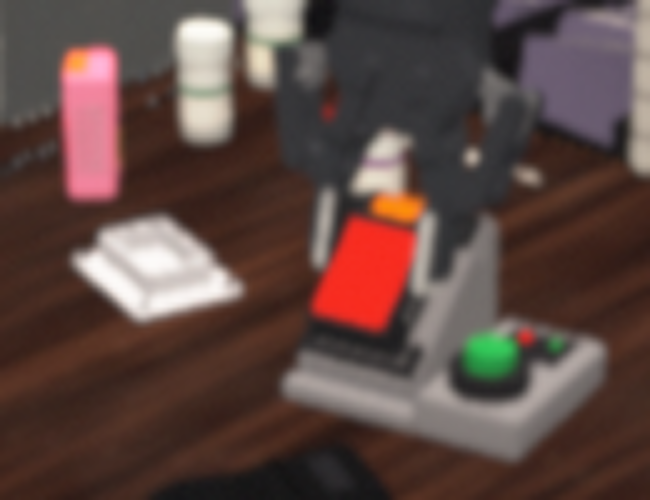

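Contact came at z ≈ 0.5 mm, so the pack is down. The picture shows the red label up at (365,270) and the tab at the upper end. I'll release, retreat and measure the seat.

```bash
python3 - <<'E'
from h import *
from cell import r,planner,effector,telemetry,optics
g=np.array([6,0,20.]);bk=np.array([np.sin(TH),0,np.cos(TH)])
effector.command_gripper(60); p=np.array(telemetry.get_state()["eef_pos"])
r.movel(p+80*(BAY@bk),vel=120)
effector.command_gripper(0)
r.move_pose((470,-100,300),np.diag([1.,-1,-1])); r.wait(.2)
c=optics.camera_params("wrist"); im,d=optics.camera("wrist"); W=cloud(d,c); B=(W-O)@BAY
H,S,V=[x.astype(int) for x in cv2.split(cv2.cvtColor(im,cv2.COLOR_BGR2HSV))]
q=B[((H<6)|(H>174))&(S>130)&(V>90)&(abs(B[...,0])<50)&(abs(B[...,1])<35)]
print("label",len(q),q.min(0),q.max(0),np.median(q,0),np.linalg.lstsq(np.c_[q[:,:2],np.ones(len(q))],q[:,2],rcond=None)[0].round(3))
t=B[(H>5)&(H<25)&(S>150)&(V>120)&(abs(B[...,0])<50)&(abs(B[...,1])<35)]; print("orange",np.percentile(t,[2,50,98],axis=0).round(1).tolist())
b=W[(H>45)&(H<85)&(S>100)&(V>60)&(np.hypot(W[...,0]-552,W[...,1]+128)<25)]; zt=np.percentile(b[:,2],90); b=b[b[:,2]>zt-2]
print("button",len(b),zt,cv2.minEnclosingCircle(b[:,:2].astype(np.float32)),telemetry.get_state()["time"])
cv2.imwrite("pics/seat.png",im)
E
```

```text
label 1851 [-35.28032256 -18.07578093  13.26951913] [34.31777519 20.93303862 28.13945349] [-5.87133562  1.15021084 26.15653205] [-1.0000e-03 -1.0000e-03  2.6142e+01]
orange [[22.3, -11.5, 5.9], [32.1, 0.6, 25.0], [44.1, 13.0, 27.6]]
button 368 45.238231874298364 ((552.7560424804688, -128.69041442871094), 11.380741119384766) 24.9
```

View pics/seat.png

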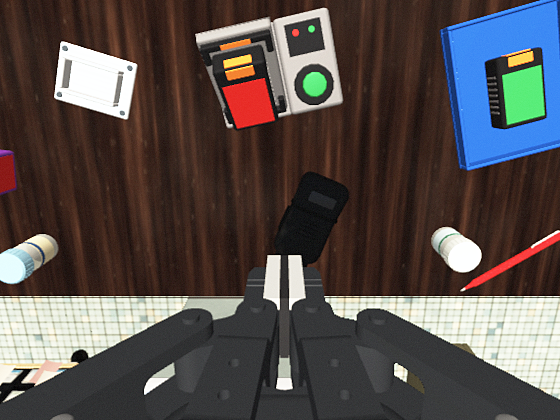

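The red pack is seated: its label plane sits 26.1 mm above the bay floor and parallel, at (250,100), with the tab by the mark. Next is the button.

```bash
python3 - <<'E'
from h import *
from cell import r,telemetry,optics,order
x,y,zt=552.7,-128.4,45.3
r.move_pose((x,y,zt+50),np.diag([1.,-1,-1])); r.movel((x,y,zt+18),vel=100); r.wait(.2)
hit=r.movel((x,y,zt+14-9),vel=20,threshold=18); s=telemetry.get_state(); print(hit,"depth",zt+14-s["eef_pos"][2],s["wrist_force"]); r.wait(.2)
s=telemetry.get_state(); print("depth",zt+14-s["eef_pos"][2],s["wrist_force"])
r.movel((x,y,zt+70),vel=100); r.move_pose((470,-100,300),np.diag([1.,-1,-1])); r.wait(.2)
c=optics.camera_params("wrist"); im,d=optics.camera("wrist"); W=cloud(d,c); B=(W-O)@BAY
H,S,V=[v.astype(int) for v in cv2.split(cv2.cvtColor(im,cv2.COLOR_BGR2HSV))]
q=B[((H<6)|(H>174))&(S>130)&(V>90)&(abs(B[...,0])<50)&(abs(B[...,1])<35)]; print(np.median(q,0))
b=W[(H>45)&(H<85)&(S>100)&(V>60)&(np.hypot(W[...,0]-552,W[...,1]+128)<25)]; print("button z",np.percentile(b[:,2],90),telemetry.get_state()["time"])
E
```

```text
False depth 7.334980865384409 [-4.75142384  1.51058807 10.7990406 ]
depth 7.379974370276656 [-3.72612604  1.66985007 11.46684339]
[-5.82690864  1.02039251 26.12740874]
button z 45.284004340283765 29.3417
```

```bash
python3 - <<'E'
from h import *
from cell import r,telemetry,optics,order
x,y,zt=552.7,-128.4,45.3
r.move_pose((x,y,zt+50),np.diag([1.,-1,-1])); r.movel((x,y,zt+18),vel=100); r.wait(.2)
for dp in(3,5,7,9,11):
    hit=r.movel((x,y,zt+14-dp),vel=20,threshold=25); r.wait(.15); s=telemetry.get_state(); print(hit,dp,"depth",zt+14-s["eef_pos"][2],s["wrist_force"][2])
    if hit: break
r.movel((x,y,zt+70),vel=100); r.move_pose((470,-100,300),np.diag([1.,-1,-1])); r.wait(.5)
print(telemetry.get_state()["time"]); print(order.close_job())
E
```

```text
False 3 depth 2.6538282028043554 1.267395276481877
False 5 depth 4.709042100382156 3.04387697722887
False 7 depth 6.697248067471477 3.9559153286081044
False 9 depth 7.410968045622312 12.57775518210725
False 11 depth 7.58967211551775 23.461099742835238
35.3
the job is handed in; nothing more can be done
None
```

The job is handed in at 35.3 s, but I don't have the verdict. The green pack lies flat in the blue tray, label up. The red pack is seated in the bay, label up with its tab at the mark. The start button was pressed to its stop twice and both times released; I saw it back up after the first press but took no picture after the second.

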